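Put the red canisters away under the shelf boards that fit their heights

ROBOT

A 6-joint arm with a two-finger parallel gripper is mounted at the origin on the work surface. World frame = base frame: x ahead of the robot, y to its left, z up, the work surface at z = 0. Lengths are in m, angles in rad, forces in N, time in s.
With the tool pointing down it reaches from about 0.3 to 0.825 m from the base axis. Payload 5.4 kg.
Tool frame: the origin (TCP) lies at the very end of the fingers, on their centre line; the grasp point (between the pads) lies 19 mm behind it; z points along the fingers, x is the direction in which the jaws open and shut, and the axes are right-handed (so a half turn about z gives the same grasp; the last joint's range is limited). The gripper opens to 92 mm and grips with 3 to 60 N. Pads are 20 mm wide; open, the fingers measure 128 mm over their backs; the gripper's body (75 mm by 189 mm) begins 69 mm behind the grasp point.
Start: joints at [1.006, 0.158, 1.597, -0, 1.386, -0.21], TCP at [0.2, 0.539, 0.19] pointing down, gripper open.
Joint ranges: [-2.91, 2.91], [-0.94, 2.29], [0.18, 2.7], [-1.29, 4.43], [0.17, 2.64], [-3, 3]. Speed limits (rad/s): [2.57, 2.57, 3.14, 3.14, 3.14, 3.14].

INTERFACE

Orientations are given as a rotation vector (axis times angle).
In Python, from workcell import bot gives the robot as it stands. Calls block until the motion is done:
- bot.goto(position, orientation): joint-space move of the TCP to a pose.
- bot.line_to(position, rot=None, max_speed=0.15): straight line of the TCP; rot=None keeps the orientation; max_speed is the mean speed in m/s.
- bot.set_joints(angles): joint-space move.
- bot.set_gripper(opening, newtons=None): opening from 0.0 (shut) to 1.0 (fully open); newtons is the grip in N (None keeps the last); returns when the fingers have stopped.
- bot.hold(seconds).
- bot.inverse_kinematics(position, orientation): joint angles nearest the present ones, or None.
- bot.read_camera(name): name is "scene" or "top"; returns a dict with "pixels" (480x640x3 uint8, blue, green, red), "fx", "fy", "cx", "cy" (pixels), "R" (3x3) and "t" (3): a world point X has camera coordinates R X + t. Camera axes: x right, y down, z forward; pixel columns grow to the right and rows downward; lengths in m; the calibration is good to about 2 mm. A picture is of the moment at which its call begins. There is no depth.
A pose or a line that the arm cannot do raises bot.MotionError and nothing moves.
- bot.job_done(): hands the job in, once; it reports no verdict.
Readings, each from a call of its own:
- bot.current_clock(): time.
- bot.current_joints(): joint angles.
- bot.current_joint_vel(): joint speeds.
- bot.current_effort(): joint torques, N m.
- bot.current_ee_pos(): TCP position.
- bot.current_tool_rot(): TCP orientation.
- bot.current_contact_force(): force on the tool from outside, world axes, zero at the start.
- bot.current_ft_torque(): the same for the moment, N m.
- bot.current_opening(): opening from 0.0 (shut) to 1.0 (fully open).
Only numpy, scipy, OpenCV 4.12 (cv2) and the standard library are available. Lean on these libraries where they do the work, as an engineer would, in place of code of your own. Each camera call takes 0.05 s, during which the arm holds its last target.

TASK

Put the two red kitchen canisters away in the two shelf bays: the short one in the low bay and the tall one in the high bay. Set each in lengthways through the open front, so that at least half of its length is under the metal board (its front end may stick out), and leave both standing upright on the bays' wooden bases.

Things in the scene. Friction and masses are not known exactly. Their poses are not given: they have to be found in the camera images.
- short_canister: oblong red metal storage canister with a flat cream lid (a red stripe along it), closed and rigid, 140 mm long (its x) by 54 mm wide (its y) by 78 mm tall, about 250 g; its two ends are alike. Origin at the centre of its underside, z up. It starts standing free on the counter on one side of the bays, left or right, with its x axis within 0.45 rad of the world's x.
- tall_canister: oblong red metal storage canister with a flat cream lid (a red stripe along it), closed and rigid, 140 mm long (its x) by 54 mm wide (its y) by 118 mm tall, about 320 g; its two ends are alike. Origin at the centre of its underside, z up. It starts standing free on the counter on one side of the bays, left or right, with its x axis within 0.45 rad of the world's x.
- low_bay: the lower of two fixed dark wood shelf bays, open to the robot. Origin: centre of the base's underside, z up, x into the bay. Base 200 (x) x 124 (y) x 12 mm thick. From x = -20 to +100 mm: side walls 104 mm apart inside, back panel (inner face x = +94) and a 6 mm metal board overhead, its underside 98 mm above the base, its top 116 above the counter. Base in front of x = -20 uncovered.
- high_bay: the higher of two fixed dark wood shelf bays, open to the robot. Origin: centre of the base's underside, z up, x into the bay. Base 200 (x) x 124 (y) x 12 mm thick. From x = -20 to +100 mm: side walls 104 mm apart inside, back panel (inner face x = +94) and a 6 mm metal board overhead, its underside 138 mm above the base, its top 156 above the counter. Base in front of x = -20 uncovered.
Not all that is in view belongs to the job. What is shaped like the tall_canister but purple is not meant.

How it is judged:
At the end, for the whole second after the job is handed in: Short canister in the low bay, tall one in the high bay: each one's centre between the side walls and under the board or at most 10 mm in front of its front edge, underside on the base (within about 8 mm), upright within 10 degrees, at rest (x of short_canister in the frame of low_bay between -0.03 and 0.04 m and y of short_canister in the frame of low_bay between -0.04 and 0.04 m and z of short_canister in the frame of low_bay between 0.004 and 0.022 m and angle between each of short_canister, tall_canister's own z axis and vertical below 0.18 rad and linear speed of each of short_canister, tall_canister below 0.02 m/s and x of tall_canister in the frame of high_bay between -0.03 and 0.04 m and y of tall_canister in the frame of high_bay between -0.04 and 0.04 m and z of tall_canister in the frame of high_bay between 0.004 and 0.022 m); the robot touches nothing.
It also fails if it takes over 64 s, if anything falls off the work surface, if the arm or the gripper's body presses on something with over 40 N, if the wrist force passes 120 N, or if a joint passes its speed limit or range.

## Working session

There is one attempt and no reset: what is moved stays moved. The work goes in short steps, each a Python script; the robot and the scene stay as the last script left them, time stands still between calls to the robot, and variables do not carry over. Pictures are saved under pics/ and viewed, and the job is handed in when it is done.

```bash
mkdir -p pics; python3 - <<'E'
from workcell import bot
import cv2
for n in("scene","top"):
    c=bot.read_camera(n); cv2.imwrite(f"pics/{n}0.png",c["pixels"]); print(n,c["fx"],c["cx"],c["cy"],c["R"],c["t"])
print(bot.current_tool_rot(),bot.current_clock())
E
```

```text
scene 443.50574280055855 320.5901274097728 249.88821105754633 [[ 0.85487783  0.51877804  0.00729659]
 [ 0.29404702 -0.47286809 -0.83062153]
 [-0.42745788  0.71222547 -0.55678958]] [-0.39152777 -0.08902038  1.22911991]
top 612.1681472215895 310.8724282409891 237.71932503140496 [[-0.02910054 -0.99956157 -0.00546107]
 [-0.9942133   0.02950917 -0.10329147]
 [ 0.10340734  0.00242363 -0.99463614]] [0.02994434 0.45920058 1.35840761]
[ 2.57809066e+00  1.79416455e+00 -2.44704143e-03] 0.1
```

View pics/scene0.png

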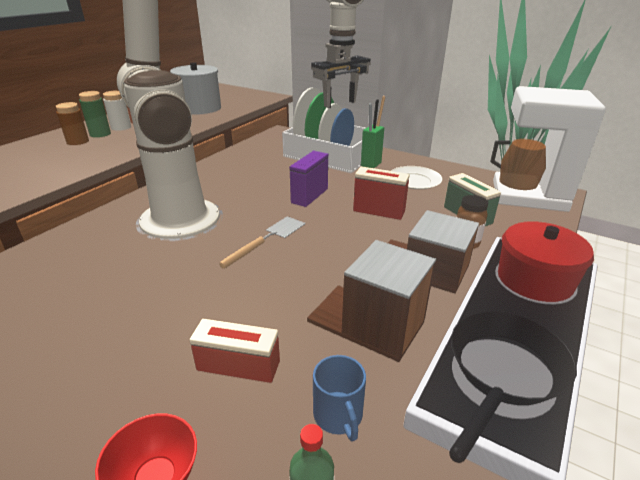

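View pics/top0.png

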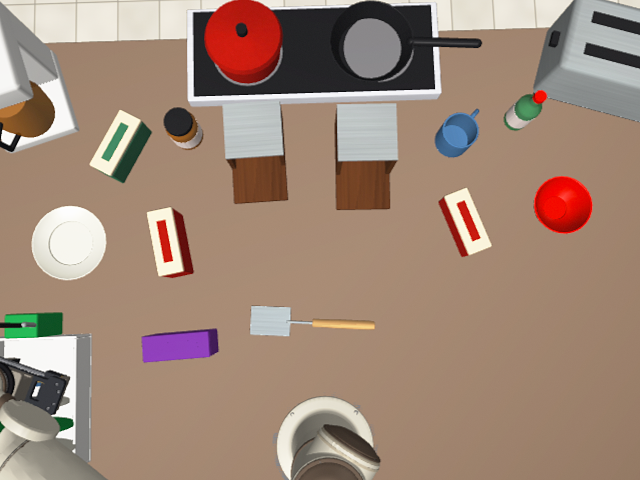

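The scene shows two red canisters: one at top-view (168,242) and one at (465,222). The boards are at (253,130) and (366,132). Next I'll measure the lids and boards from both views.

```bash
cat > h.py <<'E'
from workcell import bot
import cv2, numpy as np
def ray(c,uv):
    d=np.array([(uv[0]-c["cx"])/c["fx"],(uv[1]-c["cy"])/c["fy"],1.]); R=np.array(c["R"]);t=np.array(c["t"])
    return -R.T@t, R.T@d
def onplane(c,uv,z):
    o,d=ray(c,uv); return o+d*(z-o[2])/d[2]
def tri(c1,u1,c2,u2):
    o1,d1=ray(c1,u1);o2,d2=ray(c2,u2)
    s=np.linalg.lstsq(np.stack([d1,-d2],1),o2-o1,rcond=None)[0]
    p,q=o1+s[0]*d1,o2+s[1]*d2
    return (p+q)/2,np.linalg.norm(p-q)
def proj(c,X):
    p=np.array(c["R"])@X+c["t"]; return np.array([c["fx"]*p[0]/p[2]+c["cx"],c["fy"]*p[1]/p[2]+c["cy"]])
def cream(im):
    h=cv2.cvtColor(im,cv2.COLOR_BGR2HSV)
    return cv2.inRange(h,(15,15,170),(35,90,255))
def grey(im):
    h=cv2.cvtColor(im,cv2.COLOR_BGR2HSV)
    return cv2.inRange(h,(85,5,110),(120,70,200))
def quads(m,amin=500,amax=8000):
    out=[]
    for k in cv2.findContours(m,cv2.RETR_EXTERNAL,cv2.CHAIN_APPROX_NONE)[0]:
        k=cv2.convexHull(k)
        a=cv2.contourArea(k)
        if not amin<a<amax: continue
        for e in np.linspace(.01,.08,15):
            q=cv2.approxPolyDP(k,e*cv2.arcLength(k,True),True)
            if len(q)==4: break
        out.append((a,len(q),q[:,0].astype(float)))
    return out
def diag(q):
    l=np.cross(np.cross([*q[0],1],[*q[2],1]),np.cross([*q[1],1],[*q[3],1])); return l[:2]/l[2]
E
python3 - <<'E'
from h import *
for n in("scene","top"):
    c=bot.read_camera(n)
    for nm,f in(("cream",cream),("grey",grey)):
        m=f(c["pixels"]); cv2.imwrite(f"pics/m_{n}_{nm}.png",m)
        for a,l,q in quads(m): print(n,nm,a,l,q.astype(int).tolist())
E
```

```text
scene cream 2021.0 4 [[189, 339], [202, 318], [277, 329], [268, 353]]
scene cream 2143.5 4 [[218, 209], [182, 235], [139, 224], [149, 207]]
scene cream 503.5 4 [[449, 176], [464, 173], [500, 193], [487, 197]]
scene cream 1030.0 4 [[433, 170], [430, 181], [355, 174], [360, 166]]
scene cream 6567.0 4 [[288, 0], [291, 73], [220, 82], [210, 16]]
top cream 669.5 4 [[0, 471], [17, 454], [45, 479], [0, 479]]
top cream 995.0 4 [[376, 468], [366, 479], [317, 450], [326, 436]]
top cream 1390.0 3 [[2, 409], [45, 436], [0, 466]]
top cream 5415.0 4 [[363, 416], [373, 446], [286, 476], [295, 407]]
top cream 816.0 4 [[81, 262], [52, 257], [48, 241], [58, 225]]
top cream 3656.5 4 [[106, 241], [67, 280], [31, 246], [86, 209]]
top cream 1689.0 4 [[170, 207], [183, 270], [159, 276], [147, 212]]
top cream 1636.5 4 [[466, 187], [491, 243], [472, 254], [444, 197]]
top cream 1561.5 4 [[122, 110], [140, 121], [110, 175], [89, 163]]
top cream 4475.5 4 [[572, 0], [549, 27], [438, 30], [374, 0]]
top cream 7527.0 4 [[227, 0], [186, 38], [43, 42], [0, 1]]
top grey 3219.0 4 [[395, 104], [396, 159], [339, 160], [339, 106]]
```

```bash
cat >> h.py <<'E'
def roi(m,b):
    o=np.zeros_like(m); x0,y0,x1,y1=b; o[y0:y1,x0:x1]=m[y0:y1,x0:x1]; return o
def best(m,b,k=3):
    m=cv2.morphologyEx(roi(m,b),cv2.MORPH_OPEN,np.ones((k,k),np.uint8))
    r=sorted(quads(m,200,20000),key=lambda z:-z[0]); return r[0][2]+0.0
E
python3 - <<'E'
from h import *
s=bot.read_camera("scene");t=bot.read_camera("top")
hs=lambda c:cv2.cvtColor(c["pixels"],cv2.COLOR_BGR2HSV)
for p in((390,270),(445,232),(410,262)):print("s",hs(s)[p[1],p[0]])
for p in((253,130),(366,130),(230,110),(280,150),(253,100),(366,101)):print("t",hs(t)[p[1],p[0]])
ims=[]
for n,c,b in(("s",s,(330,150,500,300)),("t",t,(130,90,300,240)),("t",t,(330,90,500,270)),("s",s,(180,300,300,390))):
    x0,y0,x1,y1=b; ims.append(cv2.resize(c["pixels"][y0:y1,x0:x1],(400,300),interpolation=cv2.INTER_NEAREST))
cv2.imwrite("pics/crop.png",np.vstack([np.hstack(ims[:2]),np.hstack(ims[2:])]))
E
```

```text
s [ 60   4 194]
s [ 48   7 194]
s [ 45   3 196]
t [ 96   6 198]
t [ 90   8 192]
t [ 85   8 200]
t [ 90   8 199]
t [125   8 190]
t [ 10  33 172]
```

View pics/crop.png

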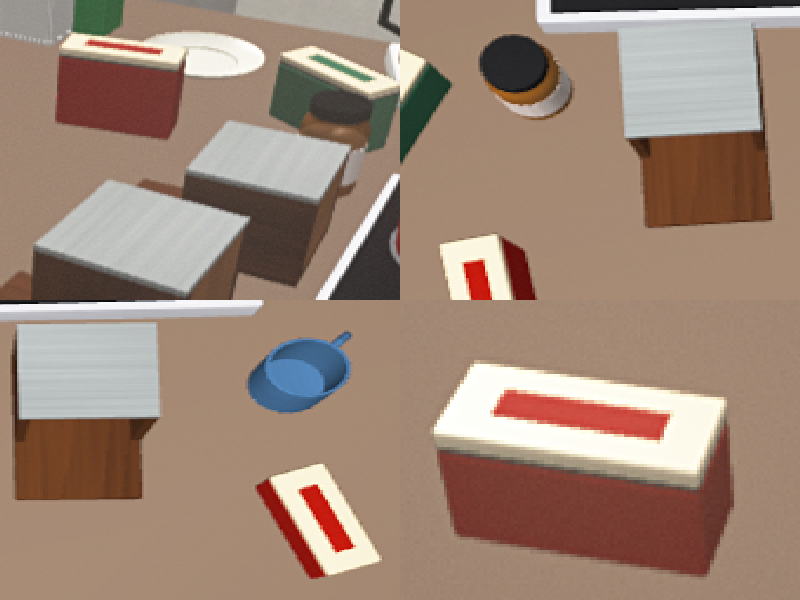

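The crops show clean lid stripes and grey boards. I'll use the stripe centres for the canister tops and the board quads for the bays.

```bash
cat >> h.py <<'E'
def red(im):
    h=cv2.cvtColor(im,cv2.COLOR_BGR2HSV)
    return cv2.inRange(h,(0,150,140),(8,255,255))|cv2.inRange(h,(174,150,140),(180,255,255))
def board(im):
    h=cv2.cvtColor(im,cv2.COLOR_BGR2HSV)
    return cv2.inRange(h,(0,0,150),(180,22,222))
E
python3 - <<'E'
from h import *
s=bot.read_camera("scene");t=bot.read_camera("top")
S,T=s["pixels"],t["pixels"]
def edgesq(q):
    return [round(float(np.linalg.norm(q[i]-q[(i+1)%4])),3) for i in range(4)]
for nm,rs,rt,lt in(("R",(205,325,270,345),(455,195,485,245),(435,180,500,262)),("L",(362,167,403,182),(155,215,178,266),(140,200,190,282))):
    ctr={}
    for w,c,m,b in(("s",s,red(S),rs),("t",t,red(T),rt)):
        mm=roi(m,b); k=max(cv2.findContours(mm,0,1)[0],key=cv2.contourArea); M=cv2.moments(k); ctr[w]=np.array([M["m10"],M["m01"]])/M["m00"]; print(nm,w,ctr[w],cv2.boundingRect(k))
    P,g=tri(s,ctr["s"],t,ctr["t"]); print(nm,"lid centre",P.round(4),"gap",round(g,4))
    k=max(cv2.findContours(roi(cream(T),lt),0,1)[0],key=cv2.contourArea)
    r=cv2.boxPoints(cv2.minAreaRect(k)); W=np.array([onplane(t,p,P[2])for p in r])
    e=[W[(i+1)%4]-W[i] for i in range(4)]; e=max(e,key=np.linalg.norm); e=e*np.sign(e[0])
    print(" lid c",W.mean(0).round(4),"edges",edgesq(W),"yaw",np.arctan2(e[1],e[0]).round(4))
for nm,bs,bt in(("R",(335,240,440,296),(330,103,400,166)),("L",(405,210,482,250),(218,103,288,164))):
    qs=best(board(S),bs);qt=best(board(T),bt); print(nm,qs.astype(int).tolist(),qt.astype(int).tolist())
    P,g=tri(s,diag(qs),t,diag(qt)); print(" board centre",P.round(4),"gap",round(g,4))
    for c,q in((s,qs),(t,qt)):
        W=np.array([onplane(c,p,P[2]) for p in q]); print(W[:,:2].round(3).tolist(),edgesq(W),W.mean(0).round(4))
E
```

```text
R s [234.1784188  333.84775641] (208, 327, 53, 15)
R t [468.02364865 220.43918919] (457, 201, 23, 40)
R lid centre [ 0.4827 -0.3251  0.0783] gap 0.0025
 lid c [ 0.4811 -0.3251  0.0783] edges [0.056, 0.141, 0.056, 0.141] yaw 0.3476
L s [382.83660131 173.18954248] (367, 170, 31, 7)
L t [164.23127036 240.77090119] (157, 220, 16, 42)
L lid centre [0.4544 0.3259 0.118 ] gap 0.0036
 lid c [0.452  0.3249 0.118 ] edges [0.055, 0.141, 0.054, 0.141] yaw 0.1801
R [[346, 270], [375, 240], [433, 258], [409, 295]] [[395, 103], [397, 159], [338, 160], [337, 104]]
 board centre [ 0.664  -0.1062  0.1586] gap 0.0005
[[0.607, -0.163], [0.608, -0.049], [0.722, -0.048], [0.725, -0.169]] [0.114, 0.115, 0.121, 0.118] [ 0.6655 -0.1073  0.1586]
[[0.723, -0.167], [0.604, -0.166], [0.605, -0.045], [0.724, -0.046]] [0.119, 0.122, 0.119, 0.121] [ 0.664  -0.1061  0.1586]
L [[426, 211], [477, 223], [465, 249], [411, 235]] [[279, 103], [282, 154], [226, 158], [218, 103]]
 board centre [0.6881 0.1358 0.1138] gap 0.0044
[[0.627, 0.194], [0.744, 0.202], [0.751, 0.083], [0.637, 0.075]] [0.117, 0.119, 0.114, 0.119] [0.6898 0.1384 0.1138]
[[0.745, 0.077], [0.633, 0.073], [0.627, 0.193], [0.749, 0.208]] [0.113, 0.12, 0.123, 0.132] [0.6885 0.1376 0.1138]
```

```bash
python3 - <<'E'
from h import *
t=bot.read_camera("top");T=t["pixels"]
h=cv2.cvtColor(T,cv2.COLOR_BGR2HSV)
for nm,b,z,bb in(("R",(325,150,400,225),.156,(330,90,402,170)),("L",(222,150,300,215),.116,(215,90,292,166))):
    print(h[190,262],h[190,362],h[230,300])
    m=cv2.inRange(h,(0,120,40),(20,255,170)); q=best(m,b)
    W=np.array([onplane(t,p,.012) for p in q]); f=W[np.argsort(W[:,0])[:2]]; f=f[np.argsort(f[:,1])]
    d=f[1]-f[0]; print(nm,q.tolist(),"base front",f[:,:2].round(4).tolist(),f.mean(0).round(4),"w",np.linalg.norm(d).round(4),"yaw",np.arctan2(-d[0],d[1]).round(4))
    q=best(board(T),bb); k=cv2.minAreaRect(q.astype(np.float32)); 
    W=np.array([onplane(t,p,z) for p in q]); f2=W[np.argsort(W[:,0])[:2]]; f2=f2[np.argsort(f2[:,1])];d=f2[1]-f2[0]
    print(" board front",f2.mean(0).round(4),"yaw",np.arctan2(-d[0],d[1]).round(4),q.tolist())
    v=f2.mean(0)-f.mean(0); print(" axis",np.arctan2(v[1],v[0]).round(4),"len",np.linalg.norm(v[:2]).round(4))
E
```

```text
[ 11 170 114] [ 11 173 112] [ 13  76 168]
R [[394.0, 161.0], [389.0, 208.0], [336.0, 208.0], [336.0, 162.0]] base front [[0.5241, -0.1642], [0.5278, -0.043]] [ 0.5259 -0.1036  0.012 ] w 0.1212 yaw -0.0299
 board front [ 0.6052 -0.1056  0.156 ] yaw -0.0131 [[395.0, 103.0], [397.0, 159.0], [338.0, 160.0], [337.0, 104.0]]
 axis -0.0258 len 0.0793
[ 11 170 114] [ 11 173 112] [ 13  76 168]
L [[284.0, 156.0], [287.0, 199.0], [234.0, 202.0], [228.0, 160.0]] base front [[0.552, 0.0686], [0.5487, 0.1903]] [0.5503 0.1294 0.012 ] w 0.1217 yaw 0.0272
 board front [0.6306 0.1337 0.116 ] yaw 0.0232 [[291.0, 98.0], [282.0, 154.0], [225.0, 157.0], [216.0, 100.0]]
 axis 0.0527 len 0.0804
```

Both heights match the text. The short canister (right) goes to the low bay (left), and the tall one (left) to the high bay (right). I'll hold each by its near end so the fingers stay in front of the board, and start with the tall one.

```bash
cat >> h.py <<'E'
from scipy.spatial.transform import Rotation as Ro
def rot(psi):
    x=np.array([-np.sin(psi),np.cos(psi),0]);z=np.array([0,0,-1.]);y=np.cross(z,x)
    return Ro.from_matrix(np.stack([x,y,z],1)).as_rotvec()
def at(c,psi,dx,z): return [c[0]+dx*np.cos(psi),c[1]+dx*np.sin(psi),z]
G=-.045
TALL=dict(c=(.453,.3254),psi=.18,tcp=.073); SHORT=dict(c=(.482,-.325),psi=.348,tcp=.036)
HIGH=dict(c=(.6255,-.106),psi=-.022); LOW=dict(c=(.6503,.134),psi=.04)
def pose(): return np.round(bot.current_ee_pos(),4),np.round(bot.current_contact_force(),2),round(bot.current_clock(),2)
def snap(n):
    for k in("scene","top"): cv2.imwrite(f"pics/{n}_{k}.png",bot.read_camera(k)["pixels"])
def pick(o,lift=.02):
    r=rot(o["psi"]); p=lambda z:at(o["c"],o["psi"],G,z)
    bot.goto(p(.2),r); bot.set_gripper(1.0); bot.line_to(p(o["tcp"]),max_speed=.1); print("down",pose())
    bot.set_gripper(0.0,60); print("grip",bot.current_opening()*92,pose())
    bot.line_to(p(o["tcp"]+lift),max_speed=.05); print("lift",bot.current_opening()*92,pose())
E
python3 - <<'E'
from h import *
pick(TALL); snap("tl")
a,b=cv2.imread("pics/tl_scene.png"),cv2.imread("pics/tl_top.png")
cv2.imwrite("pics/tl.png",np.hstack([cv2.resize(a[100:280,290:490],(400,360)),cv2.resize(b[170:350,80:280],(400,360))]))
E
```

```text
down (array([0.4093, 0.3177, 0.0738]), array([0.27, 0.22, 0.48]), 3.25)
grip 53.48977290069256 (array([0.4087, 0.3173, 0.073 ]), array([ 0.06, -0.31, -0.43]), 3.91)
lift 53.437827973608705 (array([0.4087, 0.3174, 0.0931]), array([ 0.12, -0.06, -3.63]), 4.46)
```

View pics/tl.png

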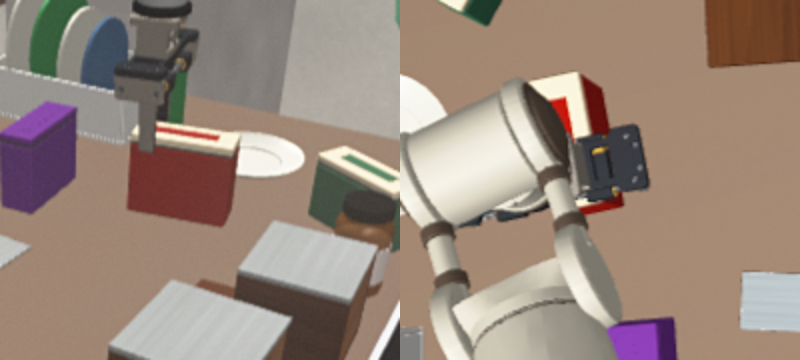

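The canister is held by its near end and clear of the counter, with no visible droop. I'll carry it to just in front of the high bay and check its tilt there.

```bash
python3 - <<'E'
from h import *
o,b=TALL,HIGH
bot.line_to(at(o["c"],o["psi"],G-.02,o["tcp"]+.04),max_speed=.1)
z=o["tcp"]+.012+.009
pre=at(b["c"],b["psi"],-.16+G,o["tcp"]+.04)
bot.line_to(pre,rot(b["psi"]),max_speed=.12)
bot.line_to(at(b["c"],b["psi"],-.16+G,z),max_speed=.08); print(pose(),bot.current_opening()*92)
snap("tp")
a=cv2.imread("pics/tp_scene.png");t=cv2.imread("pics/tp_top.png")
cv2.imwrite("pics/tp.png",np.hstack([cv2.resize(a[150:370,230:450],(400,400)),cv2.resize(t[90:310,250:470],(400,400))]))
E
```

```text
(array([ 0.4201, -0.1012,  0.0935]), array([ 1.01, -0.23, -3.45]), 8.99) 53.651881467811684
```

View pics/tp.png

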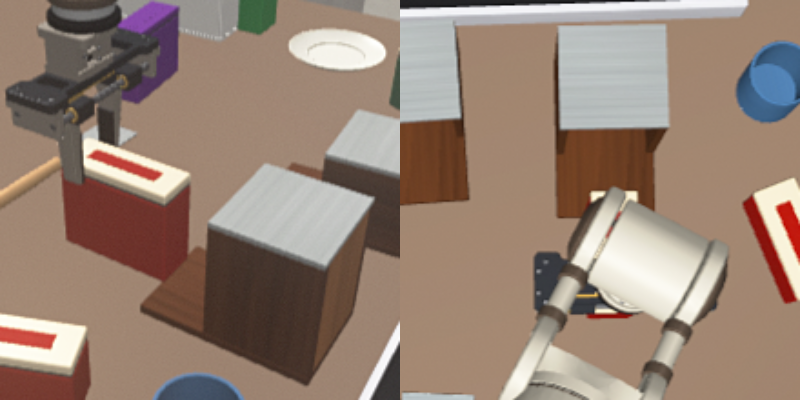

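It is aligned in front of the bay. I'll measure its pitch by casting the stripe's ends onto the canister's vertical mid-plane.

```bash
cat >> h.py <<'E'
def pitch(psi,box):
    c=bot.read_camera("scene"); m=roi(red(c["pixels"]),box)
    k=max(cv2.findContours(m,0,1)[0],key=cv2.contourArea)
    pts=m.nonzero()
    vx,vy,x0,y0=cv2.fitLine(np.stack(pts[::-1],1).astype(np.float32),cv2.DIST_L2,0,.01,.01).ravel()
    u=pts[1]; n=np.array([-np.sin(psi),np.cos(psi),0]); P0=np.array(bot.current_ee_pos()); W=[]
    for uu in(u.min(),u.max()):
        o,d=ray(c,(uu,y0+vy/vx*(uu-x0))); W.append(o+d*(n@(P0-o))/(n@d))
    W=np.array(W);W=W[np.argsort(W[:,0])]; e=W[1]-W[0]
    print("stripe ends",W.round(4).tolist(),"pitch deg",np.degrees(np.arctan2(e[2],np.hypot(*e[:2]))).round(2))
E
python3 - <<'E'
from h import *
pitch(-.022,(272,228,325,262))
E
```

```text
stripe ends [[0.4198, -0.1017, 0.1396], [0.5139, -0.1037, 0.1407]] pitch deg 0.66
```

The canister is level and its top is at 0.140, under the board's underside at 0.150. Inserting now.

```bash
cat >> h.py <<'E'
def insert(o,b,X=.005):
    z0=o["tcp"]+.012; p=lambda x,z:at(b["c"],b["psi"],x+G,z)
    z=z0+.009
    for x in(-.11,-.06,-.02,X):
        bot.line_to(p(x,z),max_speed=.06); print("in",x,pose())
        f=np.array(bot.current_contact_force())
        if np.hypot(f[0],f[1])>12: print("STOP"); return
    for dz in (.006,.003,.001,-.001):
        bot.line_to(p(X,z0+dz),max_speed=.02); f=bot.current_contact_force(); print("lower",dz,np.round(f,1))
        if f[2]>3: break
E
python3 - <<'E'
from h import *
insert(TALL,HIGH); print(bot.current_opening()*92)
snap("ti")
a=cv2.imread("pics/ti_scene.png");t=cv2.imread("pics/ti_top.png")
cv2.imwrite("pics/ti.png",np.hstack([cv2.resize(a[150:370,230:450],(400,400)),cv2.resize(t[90:310,250:470],(400,400))]))
E
```

```text
in -0.11 (array([ 0.4702, -0.1025,  0.0939]), array([ 0.52,  0.33, -3.82]), 10.12)
in -0.06 (array([ 0.5202, -0.1036,  0.0938]), array([-0.52, -0.05, -4.46]), 11.11)
in -0.02 (array([ 0.5602, -0.1045,  0.0938]), array([-0.01, -0.49, -3.87]), 11.93)
in 0.005 (array([ 0.5853, -0.105 ,  0.0938]), array([ 0.83, -0.75, -3.06]), 12.49)
lower 0.006 [-0.4 -0.9 -3.9]
lower 0.003 [ 0.4  0.5 -4. ]
lower 0.001 [ 0.5  0.1 -3.4]
lower -0.001 [-3.2  0.1  3.2]
53.01064059088999
```

View pics/ti.png

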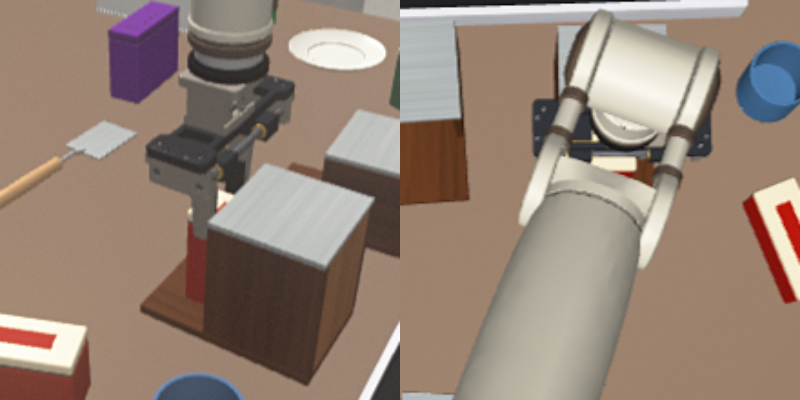

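The tall canister is in and resting on the base: the vertical force reversed at the expected height. I'll release it, back away and pick up the short one.

```bash
cat >> h.py <<'E'
def release():
    bot.set_gripper(.8); p=bot.current_ee_pos(); bot.line_to([p[0],p[1],.2],max_speed=.1); print("rel",pose())
def crop2(n,a,b):
    snap(n); A=cv2.imread(f"pics/{n}_scene.png");B=cv2.imread(f"pics/{n}_top.png")
    f=lambda I,r:cv2.resize(I[r[1]:r[3],r[0]:r[2]],(400,400))
    cv2.imwrite(f"pics/{n}.png",np.hstack([f(A,a),f(B,b)]))
E
python3 - <<'E'
from h import *
release()
pick(SHORT)
pitch(SHORT["psi"],(190,290,290,350))
crop2("sl",(150,150,430,430),(250,90,520,360))
E
```

```text
rel (array([ 0.585 , -0.1049,  0.199 ]), array([-0.79, -0.44,  0.34]), 15.48)
down (array([ 0.4401, -0.3408,  0.0367]), array([ 0.94, -0.25,  0.08]), 18.81)
grip 53.76099323381818 (array([ 0.4397, -0.3404,  0.036 ]), array([-0.11, -0.37, -0.51]), 19.47)
lift 53.53724950102808 (array([ 0.4398, -0.3405,  0.0563]), array([-0.18,  0.46, -1.98]), 20.02)
stripe ends [[0.4405, -0.3399, 0.0985], [0.5261, -0.3088, 0.0989]] pitch deg 0.28
```

View pics/sl.png

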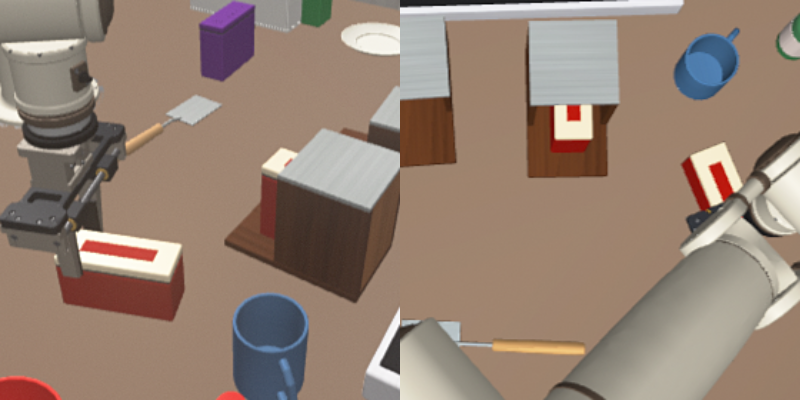

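The tall canister stands centred in the high bay, and the short one is held level. I'll pull the short one back so it clears the tall canister's front end, then cross to the low bay.

```bash
python3 - <<'E'
from h import *
o,b=SHORT,LOW
bot.line_to([.37,-.30,o["tcp"]+.04],rot(.15),max_speed=.1)
bot.line_to(at(b["c"],b["psi"],-.22+G,o["tcp"]+.04),rot(b["psi"]),max_speed=.12)
bot.line_to(at(b["c"],b["psi"],-.16+G,o["tcp"]+.021),max_speed=.08); print(pose())
pitch(b["psi"],(280,150,420,300))
crop2("sp",(270,120,490,340),(200,90,420,310))
E
```

```text
(array([0.4451, 0.1259, 0.057 ]), array([ 0.08,  0.35, -1.92]), 25.77)
stripe ends [[0.4469, 0.1259, 0.0995], [0.5356, 0.1295, 0.0999]] pitch deg 0.21
```

View pics/sp.png

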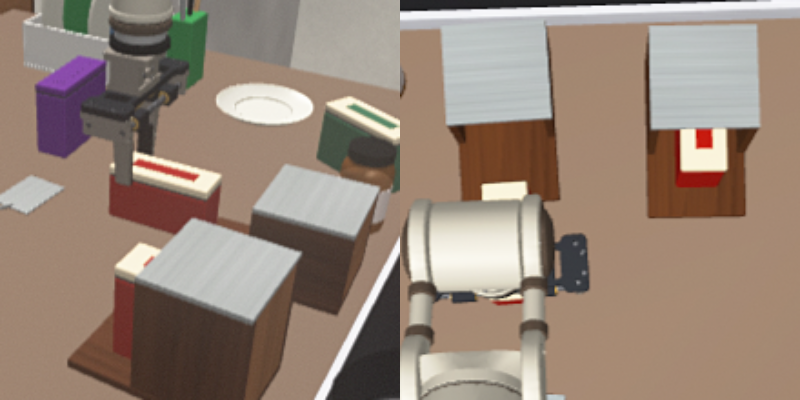

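The short canister is level (top 0.100, board underside 0.110) and lined up with the low bay at top-crop (505,190). Inserting and releasing.

```bash
python3 - <<'E'
from h import *
insert(SHORT,LOW); release()
bot.goto([.3,.05,.3],rot(0)); print(pose())
crop2("end",(290,120,510,340),(200,90,420,310))
t=bot.read_camera("top")
for nm,b,z,bx in(("tall",HIGH,.130,(340,155,392,210)),("short",LOW,.090,(230,150,288,205))):
    q=best(cream(t["pixels"])|red(t["pixels"]),bx); W=np.array([onplane(t,p,z)for p in q]); W=W[np.argsort(W[:,0])[:2]]; W=W[np.argsort(W[:,1])]
    m=W.mean(0)[:2]-b["c"]; c,s=np.cos(b["psi"]),np.sin(b["psi"]); d=W[1]-W[0]
    print(nm,"front end in bay",np.round([c*m[0]+s*m[1],c*m[1]-s*m[0]],4),"=> centre x",round(c*m[0]+s*m[1]+.07,4),"width",np.linalg.norm(d).round(4))
E
```

```text
in -0.11 (array([0.495 , 0.1278, 0.0568]), array([-0.17, -0.02, -2.75]), 26.9)
in -0.06 (array([0.545 , 0.1298, 0.0568]), array([-0.35,  0.62, -1.24]), 27.88)
in -0.02 (array([0.585 , 0.1314, 0.0568]), array([-0.57,  0.5 , -1.38]), 28.7)
in 0.005 (array([0.6101, 0.1324, 0.0568]), array([ 0.4 , -0.46, -2.24]), 29.27)
lower 0.006 [-0.6  0.6 -2. ]
lower 0.003 [-0.8 -0.4 -1.7]
lower 0.001 [-1.   0.3 -2.3]
lower -0.001 [-1.7 -0.7  5.4]
rel (array([0.6098, 0.1324, 0.1991]), array([-0.23,  0.38, -0.59]), 32.53)
(array([0.3004, 0.05  , 0.3001]), array([-1.01, -0.78, -0.04]), 33.8)
tall front end in bay [-0.0635  0.0005] => centre x 0.0065 width 0.0526
short front end in bay [-0.0635 -0.0009] => centre x 0.0065 width 0.0501
```

View pics/end.png

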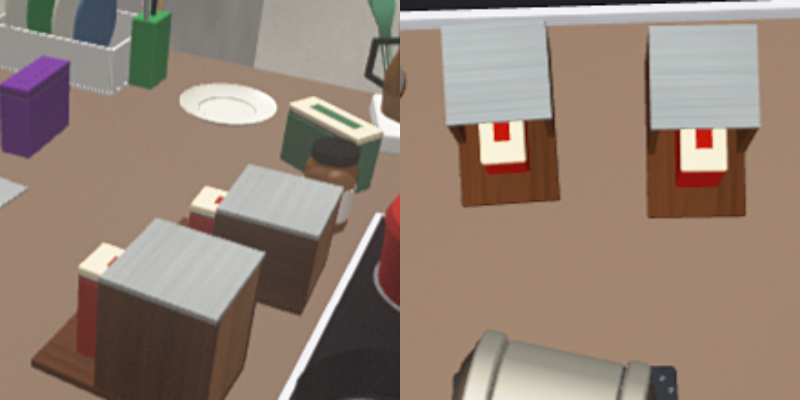

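Both stand upright and centred in their bays, at top-crop (502,145) and (703,155), and the robot is clear. Handing in.

```bash
python3 -c "
from workcell import bot
bot.job_done(); print(bot.current_clock())"
```

```text
the job is handed in; nothing more can be done
the job is handed in; nothing more can be done
```

Both canisters are in their bays: the tall one in the high bay (right) and the short one in the low bay (left). I handed the job in just after 34 s on the robot clock; no verdict is reported.

- **Method:** I measured lid and board heights from the two cameras: 0.118 and 0.078 m for the lids, 0.159 and 0.114 m for the boards. These match the text to within 3 mm. I gripped each canister by its near end, carried it level (pitch under 1°), slid it under the board, lowered it until the vertical force reversed, and released it.
- **Last checks:** In the final top view both centres were about 6.5 mm into the bay frame (allowed -30 to 40 mm) and within 1 mm of the bay's centre line. Both look upright in both views, and the robot was well clear. The wrist force readings I took stayed within about 6 N.
- **Disagreements:** The left board's outline was noisy. Its yaw came out between 0.02 and 0.05 rad, so I used 0.04. After release I judged resting height and uprightness only from the pictures and the contact force while lowering.

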